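# Balance a loose cylinder liner on a crowned tray in front of the inspection camera

## Task

Lift the crowned drip tray off its stand by its overhead handle, carry it to the inspection camera, square to it so that the camera looks through the loose cylinder liner, and keep the liner balanced still on the crown in the middle of the tray at the camera's viewing point for five seconds; finish while still holding it there, off everything else. The liner rolls by itself to the tray's ends: never touch it, tip the tray steeply, or let the liner bang into an end wall or fall off, and leave the camera and everything else on the bench alone.

Things in the scene. Friction and masses are not known exactly. Their poses are not given: they have to be found in the camera images.
- tray: Dark sheet-steel drip tray, 74 mm (its x) by 258 mm (its y), 0.30 kg, loose and level on the stand at the start. Origin: centre of its underside; z up. A post on its -x side (y -9 to 9 mm) carries the handle bar over the tray's middle. Its +x side is open above the rim and should face the camera.
- crown (a point): Top of the tray's crowned floor, in the middle, 14 mm above its underside; axes as the tray. The floor is arched along y with a radius of 1000 mm, so it falls away to both ends; side rims (22 mm above the underside) 66 mm apart; end walls 56 mm high with inner faces at y = -125 and +125 mm. The liner starts at rest against the -y wall.
- handle (a point): Point to grip: centre of the handle bar's section, 132 mm above the tray's underside, 3 mm to -x of its middle. The bar runs along the tray's x from -37 to +28 mm, is 18 mm wide in y and reaches from 119 to 145 mm above the underside. Fingers close along the tray's y; fingertips may reach down to 100 mm above the underside.
- liner: Thin aluminium tube, outer diameter 80, length 60 mm, 0.20 kg nominal. Origin: its centre; x is its axis, along the tray's x; it rolls along the tray's y, from -85 to +85 mm; centre 54 mm above the tray's underside on the crown. Rolls at 0.57 g x slope; tray tilted by a: slope = a + y / 1.04 m. Tray accelerating along y: it lags by 0.57 of that. Rolling resistance about 0.01 of its weight.
- stand: Grey sheet-metal riser fixed to the bench, top plate 100 mm (x) by 180 mm (y), top 30 mm above the bench. Origin: centre of its foot. The tray starts on it.
- camera: Fixed grey inspection camera on a post with a 90 by 90 mm foot; it looks level along its -x. Origin: centre of the foot's underside. Housing, lens and ring light (56 mm wide) span x = -63 to +38 mm, up to 198 mm high; a cable hangs behind.
- view (a point): The camera's viewing point: 170 mm in front of the foot's centre along the camera's -x (107 mm before the lens), 170 mm above the bench. The liner's centre belongs here; axes as camera. The tray's x should then point along the camera's x (towards the camera).
- casting: Bystander: finned engine cylinder, 90 by 90 by 70 mm, origin at the centre of its underside.
- wrench: Bystander: steel wrench lying on the bench; origin under its middle.
- screwdriver: Bystander: screwdriver lying on the bench; origin under its middle.
- oil: Bystander: white oil bottle, 60 mm wide, 140 mm high, origin at the centre of its underside.
- brush: Bystander: brush lying on the bench; origin under its middle.
- bearing: Bystander: steel bearing ring, 52 mm wide, 15 mm high, origin at the centre of its underside.
- puck: Bystander: brass disc, 60 mm wide, 25 mm high, origin at the centre of its underside.
Things that resemble listed ones, but are neither listed nor needed, are in the scene too. Leave any green or purple look-alike of the camera alone.

How it is judged:
By the outcome, as a careful person would: the job done as asked, in the order asked, and still so for the second after the job is handed in, while the arm keeps its last pose, push and grip.
It also fails if it takes over 58 s, if anything falls off the work surface, if the arm or the gripper's body presses on something with over 40 N, if the wrist force passes 120 N, or if a joint passes its speed limit or range.

## Robot

A 7-joint arm with a two-finger parallel gripper is mounted at the origin on the work surface. World frame = base frame: x ahead of the robot, y to its left, z up, the work surface at z = 0. Lengths are in m, angles in degrees, forces in N, time in s.
With the tool pointing down it reaches from about 0.425 to 0.875 m from the base axis. Payload 4.7 kg.
Tool frame: the origin (TCP) lies midway between the tips of the shut fingers; the grasp point (between the pads) lies 19 mm behind it; y points along the fingers, x is the direction in which the jaws open and shut, and the axes are right-handed (so a half turn about y gives the same grasp; the last joint's range is limited). The gripper opens to 87 mm and grips with 3 to 60 N. Pads are 19 mm wide; open, the fingers measure 117 mm over their backs; the gripper's body (75 mm by 190 mm) begins 51 mm behind the grasp point.
Start: joints at [-65.254, 18.392, -4.016, 83.108, 1.295, 78.541, -3.26], TCP at [0.264, 0.594, 0.223] pointing down, gripper open.
Joint ranges: [-163.93, 163.93], [-17.29, 119.83], [-79.2, 71.16], [3.27, 140.29], [-89.18, 269.18], [5.43, 117.66], [-154.24, 154.24]. Speed limits (degrees/s): [147.25, 147.25, 180, 180, 180, 180, 180].

## Interface

Orientations are given as [roll, pitch, yaw] about the fixed x, y, z axes, in that order (R = Rz(yaw) Ry(pitch) Rx(roll)).
In Python, from cell import env gives the robot as it stands.
- The arm moves only by the tool carry_out, never from a script. Its argument "targets" is a list of rows, each a list of 2 entries, a list of its own where there are three numbers: the shift along the tool's x, y, z in mm, then the turn, a rotation vector about the tool's x, y, z in degrees. A call has 1 to 12 rows; each row shifts and turns the commanded pose from where the row before left it, along the tool's axes as they then stand; what a row does not reach is not made up. A row lasts 1/10 s, in which the tool goes at most 50 mm and 8.59 degrees, less where a joint would pass 70% of its speed; a pose out of reach is approached as far as the arm can. A call with a gripper value outside its range is refused whole. "jaw" is the opening, from 0 (shut) to 1 (fully open), set as the call begins (left out, the last holds). The fingers move at their own pace and stop on an object; "squeeze" is the grip in N (left out, the last holds). Time passes only in rows, so rows that do not move let the fingers close. It gives the time, the measured TCP pose, the force and the opening at its end, in the units of the state.
- env.get_obs(): the state, without advancing time (a new reading comes with each control period).
- env.read_camera(name): name is "side" or "top"; returns the picture (420x560x3 uint8, red, green, blue); there is no depth.
- env.get_calibration(name): a dict with "fx", "fy", "cx", "cy" (pixels), "D" ([k1, k2, p1, p2, k3] as OpenCV has them; the pictures are not rectified), "R" (3x3) and "t" (3): a world point X has camera coordinates R X + t. Camera axes: x right, y down, z forward; pixel columns grow to the right and rows downward; lengths in m; the calibration is good to about 2 mm. A picture is of the moment at which its call begins. get_calibration takes no time and is no camera call.
- env.sign_off(): hands the job in, once; it reports no verdict.
Trained networks look in the newest picture that a camera, given by its name, has taken for a name from the list of things; names that differ only in an ending like _2 or _b are one class to them, and where a whole thing is asked for, a point or a joint stands for the part that bears it (a point fixed in the world has none). Each returns a list of dicts, best first, with "p" (0 to 1); they miss things now and then, are a little off and sometimes report something else, mostly with a low value. They report only what shows in the picture. A call takes as long as a camera call. They do not tell look-alikes from the thing itself.
- env.outline_of(camera, label): "mask" (420x560 bool, what is visible of it) and "xy" ([column, row] in pixels, amid what is visible of it).
The state is a dict: "time_s": time; "qpos": joint angles; "joint_velocities": joint speeds; "effort": joint torques, N m; "tool_pos": TCP position; "tool_rot": TCP orientation; "force": force on the tool from outside, world axes, zero at the start; "wrist_torque": the same for the moment, N m; "grip_width": finger opening in m.
Only numpy, scipy, OpenCV 4.12 (cv2) and the standard library are available. Lean on these libraries where they do the work, as an engineer would, in place of code of your own. Each camera call takes 0.05 s, during which the arm holds its last target.

## Working session

There is one attempt and no reset: what is moved stays moved. The work goes in short steps, Python scripts to look and compute and a tool call to move; the robot and the scene stay as the last step left them, time stands still between calls to the robot, and variables do not carry over. Pictures are saved under pics/ and viewed, and the job is handed in when it is done.

Besides the shell and the picture viewer there is one more tool, called after "Emit:" as a command line: name --argument value ..., lists and objects as JSON in quotes. carry_out: Moves the arm, as the interface text tells. Its arguments: {"type":"object","properties":{"targets":{"type":"array","items":{"type":"array"}},"jaw":{"type":"number"},"squeeze":{"type":"number"}},"required":["targets"]}

```bash
ls; mkdir -p pics
python3 - <<'E'
from cell import env
import cv2
o=env.get_obs();print({k:o[k] for k in('time_s','tool_pos','tool_rot','force','grip_width')})
for n in('side','top'):
    im=env.read_camera(n);cv2.imwrite(f'pics/{n}0.png',im[:,:,::-1]);c=env.get_calibration(n);print(n,c)
E
```

```text
pics
{'time_s': 0.0, 'tool_pos': array([0.26357555, 0.59356334, 0.22144449]), 'tool_rot': array([-90.00568207,   0.11021824,  66.06330792]), 'force': array([-0.34982273,  0.79811073,  0.64602292]), 'grip_width': 0.08685513350659169}
side {'fx': 500.8199056432917, 'fy': 500.8199056432917, 'cx': 279.5928764842434, 'cy': 213.59155458242563, 'D': array([-0.10049606,  0.        ,  0.        ,  0.        ,  0.        ]), 'R': array([[ 0.69914419, -0.71474208, -0.01847044],
       [-0.52720539, -0.49790573, -0.68858142],
       [ 0.48296158,  0.49115541, -0.72492377]]), 't': array([-0.35100861,  0.3419285 ,  1.11302762])}
top {'fx': 386.6344083075301, 'fy': 386.6344083075301, 'cx': 274.9586811301959, 'cy': 207.81123819562023, 'D': array([-0.04533858,  0.        ,  0.        ,  0.        ,  0.        ]), 'R': array([[ 0.02388809, -0.999517  ,  0.01987785],
       [-0.98702284, -0.02673843, -0.15833818],
       [ 0.1587932 , -0.01583749, -0.98718483]]), 't': array([-0.03428292,  0.50373178,  1.28194013])}
```

View pics/side0.png

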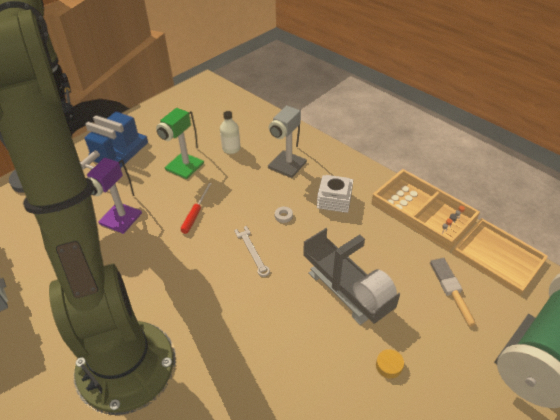

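View pics/top0.png

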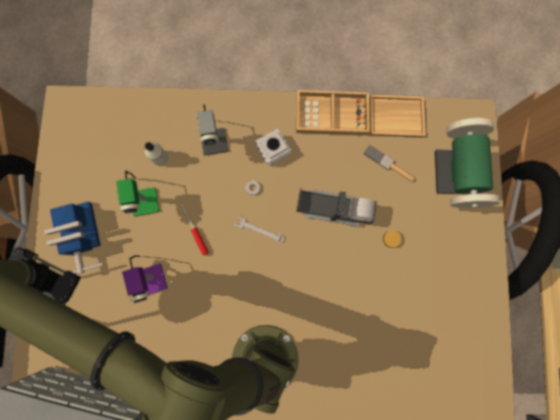

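```bash
cat > h.py <<'E'
import numpy as np, cv2
from cell import env
from scipy.spatial.transform import Rotation as Ro
def cal(n):
    c=env.get_calibration(n);K=np.array([[c['fx'],0,c['cx']],[0,c['fy'],c['cy']],[0,0,1]]);return K,np.array(c['D']),np.array(c['R']),np.array(c['t'])
def proj(n,P):
    K,D,R,t=cal(n);return cv2.projectPoints(np.float64(P).reshape(-1,3),cv2.Rodrigues(R)[0],t,K,D)[0][:,0]
def ray(n,uv):
    K,D,R,t=cal(n);p=cv2.undistortPoints(np.float64([[uv]]),K,D)[0,0];d=R.T@np.r_[p,1];return -R.T@t,d/np.linalg.norm(d)
def onz(n,uv,z):
    C,d=ray(n,uv);return C+d*(z-C[2])/d[2]
def tri(a,b):
    C1,d1=ray('side',a);C2,d2=ray('top',b)
    A=np.stack([d1,-d2],1);s=np.linalg.lstsq(A,C2-C1,rcond=None)[0];p=C1+d1*s[0];q=C2+d2*s[1];return (p+q)/2,np.linalg.norm(p-q)
def crop(im,n,x0,y0,w,h,k,name):
    c=im[y0:y0+h,x0:x0+w];cv2.imwrite(f'pics/{name}.png',cv2.resize(c[:,:,::-1],None,fx=k,fy=k,interpolation=cv2.INTER_CUBIC))
E
python3 - <<'E'
from h import *
for n in('side','top'):print(n,'C',ray(n,(280,210))[0])
ims={n:env.read_camera(n) for n in('side','top')}
np.savez('im0.npz',**ims)
out={}
for l in('tray','liner','camera','stand','handle','oil','casting'):
    for n in('side','top'):
        for r in env.outline_of(n,l)[:3]:
            m=r['mask'];ys,xs=np.where(m);print(l,n,round(r['p'],2),np.round(r['xy'],1),m.sum(),(xs.min(),xs.max(),ys.min(),ys.max()) if m.any() else '')
            out.setdefault(l+n,m)
np.savez('m0.npz',**out)
crop(ims['side'],0,260,90,160,240,3.3,'s_crop'.replace('s_','s1_')) if 0 else None
crop(ims['side'],0,250,210,180,140,4.4,'side_tray')
crop(ims['top'],0,280,165,120,90,6.5,'top_tray')
crop(ims['side'],0,255,90,100,100,5.5,'side_cam')
crop(ims['top'],0,180,90,80,80,7,'top_cam')
print(env.get_obs()['time_s'])
E
```

```text
side C [-0.11187739 -0.62730201  1.03582251]
top C [ 2.94450343e-01 -4.94642922e-04  1.34595330e+00]
tray side 0.93 [339.1 264.5] 2994 (np.int64(303), np.int64(400), np.int64(229), np.int64(323))
tray top 0.73 [324.1 206.5] 1273 (np.int64(297), np.int64(375), np.int64(189), np.int64(223))
liner side 0.98 [372.4 287.6] 1099 (np.int64(354), np.int64(395), np.int64(271), np.int64(311))
liner side 0.36 [335.7 194.8] 1097 (np.int64(317), np.int64(352), np.int64(175), np.int64(211))
liner top 0.63 [361.2 208.2] 510 (np.int64(349), np.int64(374), np.int64(198), np.int64(220))
camera side 0.77 [178.6 135.9] 1640 (np.int64(156), np.int64(203), np.int64(108), np.int64(177))
camera side 0.77 [113.7 190. ] 1820 (np.int64(87), np.int64(141), np.int64(158), np.int64(233))
camera side 0.7 [286.3 138.6] 1325 (np.int64(269), np.int64(304), np.int64(107), np.int64(176))
camera top 0.98 [210.2 133.2] 939 (np.int64(197), np.int64(227), np.int64(107), np.int64(154))
camera top 0.92 [134.6 196.9] 1194 (np.int64(116), np.int64(158), np.int64(178), np.int64(215))
camera top 0.64 [142.4 282.9] 1256 (np.int64
[... 305 characters left out ...]
 np.int64(207), np.int64(222))
handle side 0.56 [339.9 265.7] 2823 (np.int64(303), np.int64(399), np.int64(230), np.int64(322))
handle top 0.63 [323.9 206.3] 1257 (np.int64(296), np.int64(370), np.int64(189), np.int64(222))
handle top 0.62 [206.4 134.3] 905 (np.int64(198), np.int64(227), np.int64(110), np.int64(154))
oil side 0.91 [227.8 135.1] 664 (np.int64(220), np.int64(239), np.int64(111), np.int64(153))
oil top 0.79 [155.8 155. ] 383 (np.int64(144), np.int64(167), np.int64(143), np.int64(165))
casting side 0.7 [334.6 192.9] 1111 (np.int64(317), np.int64(352), np.int64(175), np.int64(211))
casting top 0.74 [269.3 145.5] 765 (np.int64(255), np.int64(289), np.int64(129), np.int64(164))
0.9
```

View pics/side_tray.png

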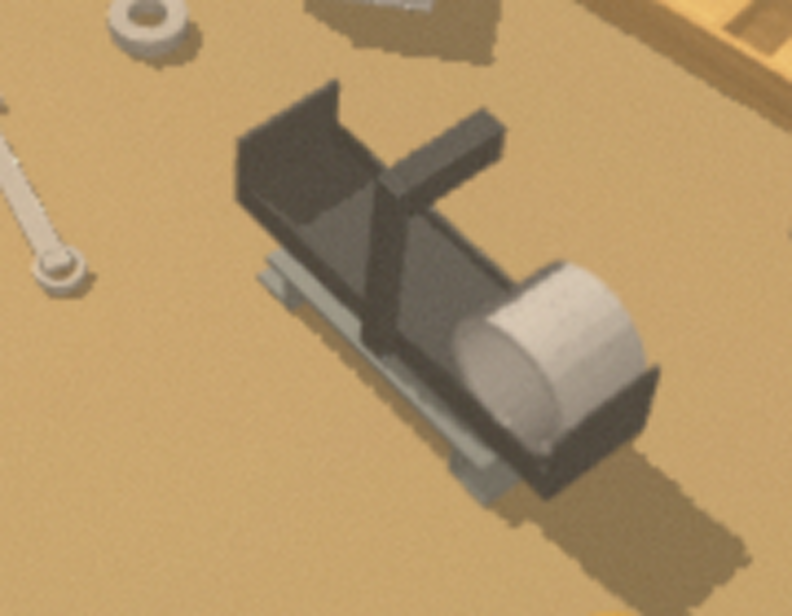

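View pics/top_tray.png

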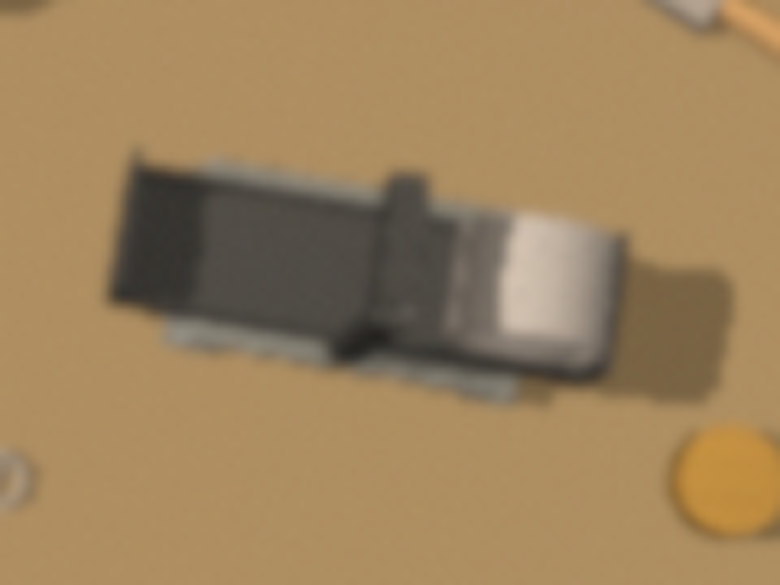

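View pics/side_cam.png

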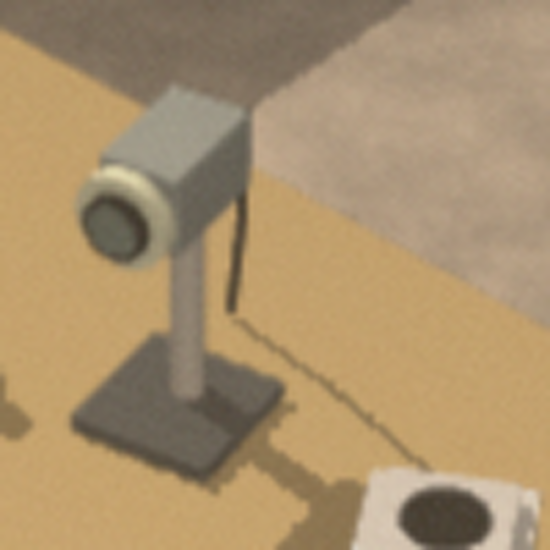

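View pics/top_cam.png

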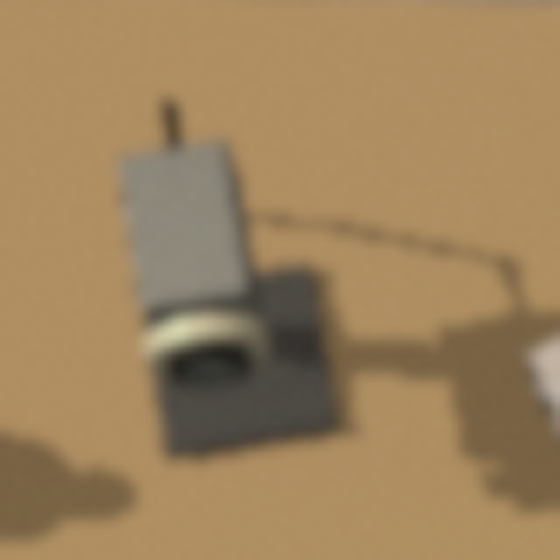

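```bash
cat > fit0.py <<'E'
from h import *
from scipy.optimize import least_squares
S=lambda u,v:(250+(u+.5)/4.4-.5,210+(v+.5)/4.4-.5)
T=lambda u,v:(280+(u+.5)/6.5-.5,165+(v+.5)/6.5-.5)
obs=[('side',[-37,129,56],S(238,137)),('side',[37,129,56],S(338,82)),('side',[37,-129,56],S(658,368)),('side',[-37,-129,0],S(545,498)),('side',[-37,129,0],S(240,195)),('side',[28,-9,145],S(505,128)),('side',[28,9,145],S(485,108)),('side',[28,-9,119],S(500,155)),('side',[-37,9,145],S(380,185)),
('top',[37,129,56],T(137,150)),('top',[37,-129,56],T(628,235)),('top',[28,9,145],T(388,175)),('top',[28,-9,145],T(428,177))]
def pts(p,L):
    c,s=np.cos(p[3]),np.sin(p[3]);L=np.array(L)/1000;return np.array([[c,-s,0],[s,c,0],[0,0,1]])@L+p[:3]
def f(p):return np.concatenate([proj(n,pts(p,L))[0]-uv for n,L,uv in obs])
r=least_squares(f,[.67,-.1,.03,0.],loss='soft_l1')
print('tray',np.round(r.x,4),np.degrees(r.x[3]));print(np.round(r.fun.reshape(-1,2),1).tolist())
S2=lambda u,v:(255+(u+.5)/5.5-.5,90+(v+.5)/5.5-.5)
T2=lambda u,v:(180+(u+.5)/7-.5,90+(v+.5)/7-.5)
# p: x,y,yaw,h,w,xf
def o2(p):
    h,w,zr=p[3:6]
    return [('side',[-45,45,h],S2(72,415)),('side',[45,45,h],S2(158,333)),('side',[45,-45,h],S2(285,383)),('side',[-45,-45,h],S2(205,470)),
    ('top',[-45,45,h],T2(168,450)),('top',[-45,-45,h],T2(342,425)),('top',[45,-45,h],T2(320,265)),
    ('top',[38,w,198],T2(120,153)),('top',[38,-w,198],T2(222,140)),('side',[38,w,198],S2(178,87)),('side',[38,-w,198],S2(250,115)),('side',[-63,0,zr],S2(116,228))]
def g(p):return np.concatenate([proj(n,pts(np.r_[p[:2],0,p[2]],L))[0]-uv for n,L,uv in o2(p)])
q=least_squares(g,[.83,.13,0.,10,25,170],loss='soft_l1',x_scale=[.1,.1,.1,10,10,100])
print('cam',np.round(q.x,4),np.degrees(q.x[2]));print(np.round(q.fun.reshape(-1,2),1).tolist())
p=np.r_[q.x[:2],0,q.x[2]];print('view',pts(p,[-170,0,170]),'handle',pts(r.x,[-3,0,132]))
# liner
m=np.load('m0.npz')
E
python3 fit0.py
```

```text
tray [ 0.5131 -0.2244  0.0282 -0.1531] -8.769956796747284
[[-0.2, 0.1], [-0.3, -1.0], [0.4, 0.4], [-0.3, 1.2], [-1.0, 1.0], [0.2, -0.1], [-0.7, -0.3], [0.2, 1.1], [1.8, -4.3], [-0.7, -0.4], [-0.3, 0.2], [0.6, -0.7], [0.1, 0.0]]
cam [  0.7444   0.2023   0.2022  14.0377  22.7202 174.914 ] 11.587566761698879
[[-0.2, 0.1], [-0.2, -0.7], [0.8, -0.2], [0.3, 0.3], [-0.1, 1.4], [0.0, 0.8], [-0.8, 0.0], [0.5, 0.4], [0.2, -0.1], [0.4, -1.0], [0.6, -1.5], [-0.5, 0.0]]
view [0.57788824 0.16811748 0.17      ] handle [ 0.51012633 -0.22392989  0.16017159]
```

Emit:
carry_out --targets '[[[-10,-8,-18],[0,0,0]],[[-18,-16,-33],[0,0,0]],[[-18,-16,-33],[0,0,0]],[[-18,-16,-33],[0,0,0]],[[-18,-16,-33],[0,0,0]],[[-18,-16,-33],[0,0,0]],[[-18,-16,-33],[0,0,0]],[[-18,-16,-33],[0,0,0]],[[-20,-6,-30],[0,0,0]],[[-31,2,-27],[0,0,0]],[[-31,2,-27],[0,0,0]],[[-31,2,-27],[0,0,0]]]' --jaw 1 --squeeze 40

```text
time_s: 2.1
tool_pos: [0.4921, 0.2188, 0.3427]
tool_rot: [-90.0, -0.0, 66.1]
force: [0.1, -0.5, -0.2]
grip_width: 0.0866
```

```bash
cat >> h.py <<'E'
def go(P,yaw,roll_t=0.,ref=None):
    """tool-frame shift (mm) and rotvec (deg) from measured pose to world TCP P, yaw (tilt 0)"""
    o=env.get_obs();R0=Ro.from_euler('xyz',o['tool_rot'],degrees=True);R1=Ro.from_euler('xyz',[-90,0,yaw],degrees=True)
    R1=R1*Ro.from_rotvec([0,0,roll_t],degrees=True)
    print('t',round(o['time_s'],2),'pos',np.round(o['tool_pos'],4),'rot',np.round(o['tool_rot'],2),'F',np.round(o['force'],2),'M',np.round(o['wrist_torque'],3),'w',round(o['grip_width'],4))
    print('shift',np.round(R0.inv().apply(np.array(P)-o['tool_pos'])*1000,1),'turn',np.round((R0.inv()*R1).as_rotvec(degrees=True),2))
E
python3 - <<'E'
from h import *
go([.5101,-.2239,.26],81.23);print(env.get_obs()['qpos'])
E
```

```text
t 2.1 pos [0.4921 0.2188 0.3427] rot [-9.002e+01 -4.000e-02  6.607e+01] F [ 0.1  -0.55 -0.22] M [-0.032 -0.133 -0.017] w 0.0866
shift [-397.5   82.6 -196. ] turn [  0.03 -15.16   0.03]
[-38.81694269   2.69312957  12.57895821  87.98060218  -0.59368043
  89.34954454  39.82500318]
```

Emit:
carry_out --targets '[[[-38.5,3,-19],[0,0,0]],[[-38.5,5,-19],[0,0,0]],[[-38.5,8,-19],[0,0,0]],[[-38.5,10,-19],[0,0,0]],[[-38.5,10,-19],[0,0,0]],[[-38.5,10,-19],[0,0,0]],[[-38.5,10,-19],[0,0,0]],[[-38.5,10,-19],[0,0,0]],[[-36,8,-18],[0,0,0]],[[-28,5,-14],[0,0,0]],[[-17,3,-8],[0,-7.5,0]],[[-8,1,-4],[0,-7.7,0]]]'

```text
time_s: 3.3
tool_pos: [0.5101, -0.2246, 0.2593]
tool_rot: [-90.0, 0.1, 81.4]
force: [-0.0, 0.2, -0.2]
grip_width: 0.0869
```

Run:
```python
from h import *
go([.5101,-.2239,.143],81.23);print(env.get_obs()['qpos'])
ims={n:env.read_camera(n) for n in('side','top')}
from fit0 import *
R=r.x
for n,im in ims.items():
    im=im.copy()
    def ln(A,p,col):
        q=np.round(proj(n,[pts(p,a) for a in A])*8).astype(int);cv2.polylines(im,[q.reshape(-1,1,2)],False,col,1,cv2.LINE_AA,3)
    for z in(0,56):
        for s in(-1,1): ln([[-37,129*s,z],[37,129*s,z]],R,(255,0,0))
    for x in(-37,37):
        ln([[x,-129,0],[x,129,0]],R,(255,0,0))
    ln([[-37,9,145],[28,9,145],[28,-9,145],[-37,-9,145],[-37,9,145]],R,(0,255,0));ln([[28,-9,145],[28,-9,119]],R,(0,255,0))
    x,y,w,h=(250,190,170,150) if n=='side' else (270,160,130,80)
    crop(im,n,x,y,w,h,4.6 if n=='side' else 6,n+'_ov1')
```

```text
t 3.3 pos [ 0.5101 -0.2246  0.2593] rot [-8.998e+01  5.000e-02  8.135e+01] F [-0.03  0.17 -0.18] M [-0.012  0.063 -0.001] w 0.0869
shift [  0.8 116.3   0. ] turn [-0.02  0.12 -0.05]
[-12.73632244   6.49275749  36.87279654  94.58352926  -3.89156423
  80.24202465 105.97444997]
tray [ 0.5131 -0.2244  0.0282 -0.1531] -8.769956796747284
[[-0.2, 0.1], [-0.3, -1.0], [0.4, 0.4], [-0.3, 1.2], [-1.0, 1.0], [0.2, -0.1], [-0.7, -0.3], [0.2, 1.1], [1.8, -4.3], [-0.7, -0.4], [-0.3, 0.2], [0.6, -0.7], [0.1, 0.0]]
cam [  0.7444   0.2023   0.2022  14.0377  22.7202 174.914 ] 11.587566761698879
[[-0.2, 0.1], [-0.2, -0.7], [0.8, -0.2], [0.3, 0.3], [-0.1, 1.4], [0.0, 0.8], [-0.8, 0.0], [0.5, 0.4], [0.2, -0.1], [0.4, -1.0], [0.6, -1.5], [-0.5, 0.0]]
view [0.57788824 0.16811748 0.17      ] handle [ 0.51012633 -0.22392989  0.16017159]
```

View pics/side_ov1.png

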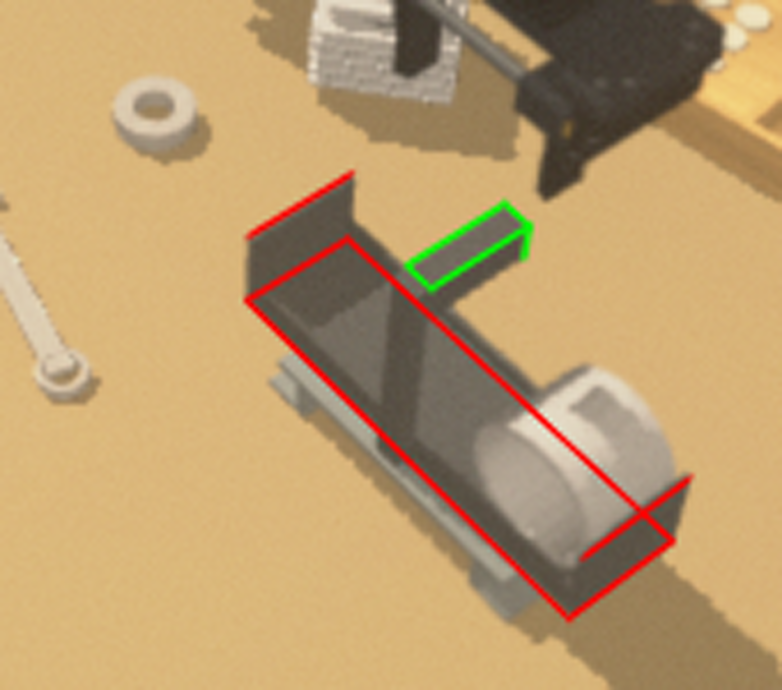

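View pics/top_ov1.png

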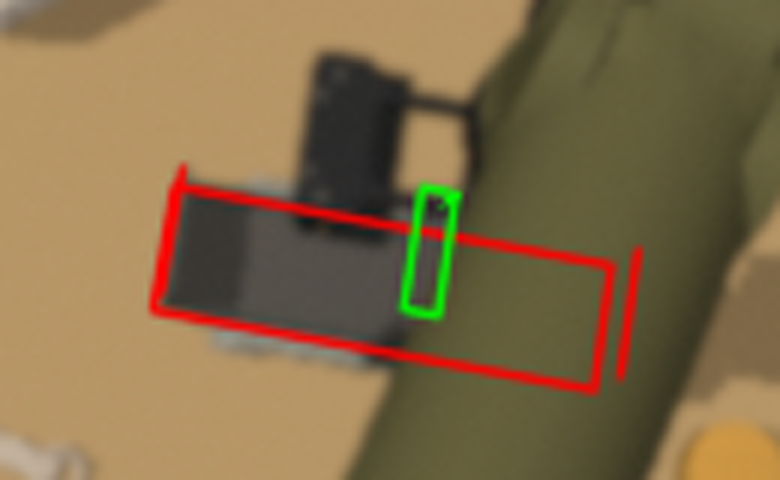

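Emit:
carry_out --targets '[[[0.4,10,0],[0,0,0]],[[0.4,20,0],[0,0.1,0]],[[0,25,0],[0,0,0]],[[0,25,0],[0,0,0]],[[0,18,0],[0,0,0]],[[0,12,0],[0,0,0]],[[0,6,0],[0,0,0]],[[0,0,0],[0,0,0]],[[0,0,0],[0,0,0]]]'

```text
time_s: 4.3
tool_pos: [0.5117, -0.221, 0.1443]
tool_rot: [-90.1, -0.0, 81.2]
force: [0.6, 0.2, -0.5]
grip_width: 0.0869
```

Run:
```python
from h import *
go([.5101,-.2239,.143],81.23)
ims={n:env.read_camera(n) for n in('side',)}
crop(ims['side'],0,250,190,170,150,4.6,'side_2')
```

```text
t 4.3 pos [ 0.5117 -0.221   0.1443] rot [-90.08  -0.    81.15] F [ 0.56  0.21 -0.54] M [-0.002 -0.009 -0.008] w 0.0869
shift [-3.1  1.3  1.2] turn [ 0.08 -0.08  0.  ]
```

View pics/side_2.png

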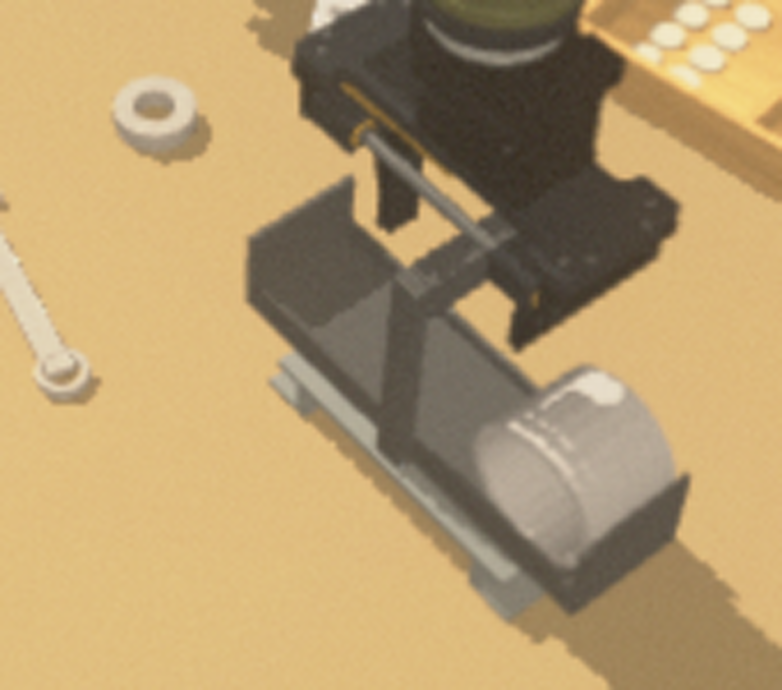

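Emit:
carry_out --targets '[[[-3,1,1],[0,0,0]],[[0,0,0],[0,0,0]]]'

```text
time_s: 4.55
tool_pos: [0.5097, -0.2245, 0.1431]
tool_rot: [-90.1, 0.0, 81.1]
force: [-0.6, 0.1, -0.8]
grip_width: 0.0869
```

Run:
```python
from h import *
go([.5101,-.2239,.143],81.23)
```

```text
t 4.55 pos [ 0.5097 -0.2245  0.1431] rot [-9.005e+01  1.000e-02  8.111e+01] F [-0.58  0.08 -0.75] M [-0.012  0.004 -0.011] w 0.0869
shift [ 0.7  0.1 -0.3] turn [ 0.05 -0.12 -0.01]
```

Emit:
carry_out --targets '[[[0,0,0],[0,0,0]],[[0,0,0],[0,0,0]],[[0,0,0],[0,0,0]],[[0,0,0],[0,0,0]],[[0,0,0],[0,0,0]],[[0,0,0],[0,0,0]]]' --jaw 0.26 --squeeze 10

```text
time_s: 5.15
tool_pos: [0.5097, -0.2238, 0.1425]
tool_rot: [-90.0, -0.0, 81.2]
force: [0.4, 0.2, 0.2]
grip_width: 0.0475
```

Emit:
carry_out --targets '[[[0,0,0],[0,0,0]],[[0,0,0],[0,0,0]],[[0,0,0],[0,0,0]],[[0,0,0],[0,0,0]]]' --jaw 0

```text
time_s: 5.55
tool_pos: [0.5096, -0.2243, 0.1426]
tool_rot: [-90.0, 0.0, 81.2]
force: [-1.0, -1.0, -1.2]
grip_width: 0.0182
```

Emit:
carry_out --targets '[[[0,0,0],[0,0,0]],[[0,0,0],[0,0,0]]]' --jaw 0 --squeeze 50

```text
time_s: 5.75
tool_pos: [0.5097, -0.2242, 0.1426]
tool_rot: [-90.0, 0.0, 81.2]
force: [-0.2, -1.5, 0.3]
grip_width: 0.0176
```

Run:
```python
from h import *
go([.5101,-.2239,.143],81.23)
ims={n:env.read_camera(n) for n in('side',)}
crop(ims['side'],0,250,190,170,150,4.6,'side_3')
o=env.get_obs();go([.5101,-.2239,.2],81.23)
```

```text
t 5.75 pos [ 0.5097 -0.2242  0.1426] rot [-9.002e+01  3.000e-02  8.115e+01] F [-0.22 -1.55  0.29] M [-0.289 -0.064  0.097] w 0.0176
shift [ 0.4 -0.4 -0.4] turn [ 0.02 -0.08 -0.03]
t 5.8 pos [ 0.5097 -0.2242  0.1426] rot [-9.001e+01  3.000e-02  8.115e+01] F [ 0.67 -1.69 -0.54] M [-0.346 -0.02   0.107] w 0.0172
shift [  0.4 -57.4  -0.4] turn [ 0.01 -0.08 -0.03]
```

View pics/side_3.png

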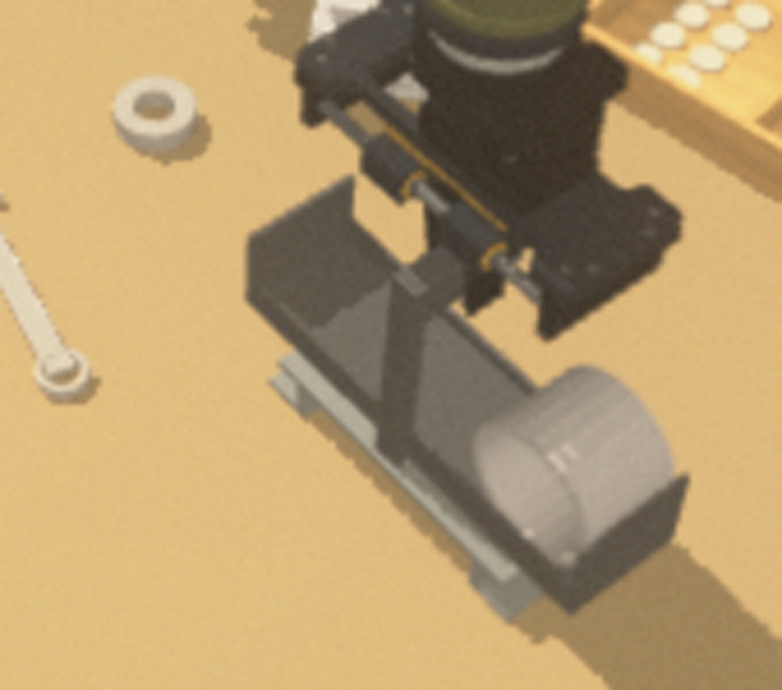

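Emit:
carry_out --targets '[[[0,-0.4,0],[0,0,0]],[[0,-2.6,0],[0,0,0]],[[0,-5.8,0],[0,0,0]],[[0,-9.2,0],[0,0,0]],[[0,-11.8,0],[0,0,0]],[[0,-13.2,0],[0,0,0]],[[0,-13.2,0],[0,0,0]],[[0,-11.8,0],[0,0,0]],[[0,-9.2,0],[0,0,0]],[[0,-5.8,0],[0,0,0]],[[0,-2.6,0],[0,0,0]],[[0,-0.4,0],[0,0,0]]]' --squeeze 60

```text
time_s: 7.0
tool_pos: [0.5097, -0.2238, 0.2286]
tool_rot: [-90.0, -0.0, 81.2]
force: [0.5, -0.7, -6.4]
grip_width: 0.0175
```

Run:
```python
from h import *
go([.5746,.1674,.2286],101.59)
im=env.read_camera('side')
crop(im,0,230,150,190,165,4.2,'side_4')
go([.5746,.1674,.2286],101.59)
o=env.get_obs();P0=o['tool_pos'];P1=np.array([.5746,.1674,.2286]);y0,y1=81.15,101.59
N=36;k=np.arange(N+1)/N;s=10*k**3-15*k**4+6*k**5
for i in range(N):
    d=(P1-P0)*(s[i+1]-s[i])*1000;a=np.radians(y0+(y1-y0)*s[i]);
    print([round(d[0]*np.cos(a)+d[1]*np.sin(a),1),0,round(-d[0]*np.sin(a)+d[1]*np.cos(a),1)],round(-(y1-y0)*(s[i+1]-s[i]),2))
```

```text
t 7.0 pos [ 0.5097 -0.2238  0.2286] rot [-90.    -0.    81.17] F [ 0.52 -0.74 -6.37] M [ 0.211 -0.057  0.005] w 0.0175
shift [396.5   0.   -4.1] turn [  0.   -20.42   0.  ]
t 7.05 pos [ 0.5095 -0.2237  0.2283] rot [-8.997e+01 -1.000e-02  8.117e+01] F [-0.04 -0.77 -6.88] M [0.175 0.    0.021] w 0.0172
shift [ 3.965e+02 -3.000e-01 -4.300e+00] turn [-3.000e-02 -2.042e+01  1.000e-02]
[np.float64(0.1), 0, np.float64(-0.0)] -0.0
[np.float64(0.5), 0, np.float64(-0.0)] -0.03
[np.float64(1.4), 0, np.float64(-0.0)] -0.07
[np.float64(2.6), 0, np.float64(-0.0)] -0.13
[np.float64(4.0), 0, np.float64(-0.1)] -0.2
[np.float64(5.5), 0, np.float64(-0.1)] -0.29
[np.float64(7.2), 0, np.float64(-0.2)] -0.37
[np.float64(9.0), 0, np.float64(-0.3)] -0.46
[np.float64(10.7), 0, np.float64(-0.4)] -0.55
[np.float64(12.4), 0, np.float64(-0.6)] -0.64
[np.float64(14.1), 0, np.float64(-0.8)] -0.73
[np.float64(15.6), 0, np.float64(-1.1)] -0.8
[np.float64(16.9), 0, np.float64(-1.4)] -0.87
[np.float64(18.0), 0, np.float64(-1.8)] -0.94
[np.float64(19.0), 0, np.float64(-2.2)] -0.99
[np.float64(19.7), 0, np.float64(-2.7)
[... 216 characters left out ...]
.float64(-4.4)] -1.02
[np.float64(18.5), 0, np.float64(-4.6)] -0.99
[np.float64(17.5), 0, np.float64(-4.7)] -0.94
[np.float64(16.3), 0, np.float64(-4.6)] -0.87
[np.float64(14.9), 0, np.float64(-4.5)] -0.8
[np.float64(13.4), 0, np.float64(-4.3)] -0.73
[np.float64(11.8), 0, np.float64(-3.9)] -0.64
[np.float64(10.2), 0, np.float64(-3.5)] -0.55
[np.float64(8.5), 0, np.float64(-3.0)] -0.46
[np.float64(6.8), 0, np.float64(-2.5)] -0.37
[np.float64(5.2), 0, np.float64(-1.9)] -0.29
[np.float64(3.7), 0, np.float64(-1.4)] -0.2
[np.float64(2.4), 0, np.float64(-0.9)] -0.13
[np.float64(1.3), 0, np.float64(-0.5)] -0.07
[np.float64(0.5), 0, np.float64(-0.2)] -0.03
[np.float64(0.1), 0, np.float64(-0.0)] -0.0
```

View pics/side_4.png

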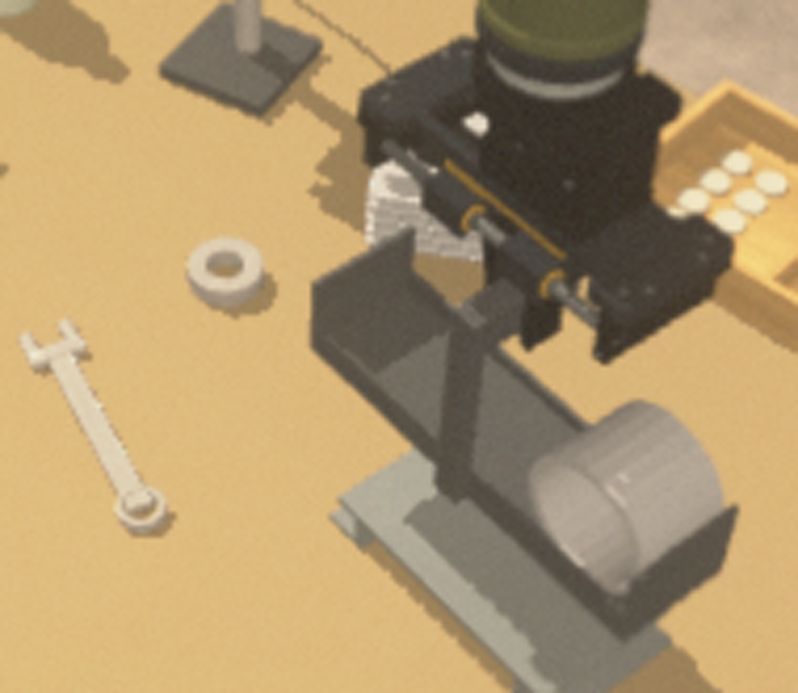

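Emit:
carry_out --targets '[[[0.1,0,0],[0,0,0]],[[0.5,0,0],[0,0,0]],[[1.4,0,0],[0,-0.1,0]],[[2.6,0,0],[0,-0.13,0]],[[4.0,0,-0.1],[0,-0.2,0]],[[5.5,0,-0.1],[0,-0.29,0]],[[7.2,0,-0.2],[0,-0.37,0]],[[9.0,0,-0.3],[0,-0.46,0]],[[10.7,0,-0.4],[0,-0.55,0]],[[12.4,0,-0.6],[0,-0.64,0]],[[14.1,0,-0.8],[0,-0.73,0]],[[15.6,0,-1.1],[0,-0.8,0]]]'

```text
time_s: 8.25
tool_pos: [0.5236, -0.1404, 0.2286]
tool_rot: [-90.0, -0.0, 85.5]
force: [-0.0, 0.8, -5.6]
grip_width: 0.0175
```

Emit:
carry_out --targets '[[[16.9,0,-1.4],[0,-0.87,0]],[[18.0,0,-1.8],[0,-0.94,0]],[[19.0,0,-2.2],[0,-0.99,0]],[[19.7,0,-2.7],[0,-1.02,0]],[[20.1,0,-3.1],[0,-1.05,0]],[[20.3,0,-3.5],[0,-1.06,0]],[[20.2,0,-3.9],[0,-1.06,0]],[[19.9,0,-4.2],[0,-1.05,0]],[[19.3,0,-4.4],[0,-1.02,0]],[[18.5,0,-4.6],[0,-0.99,0]],[[17.5,0,-4.7],[0,-0.94,0]],[[16.3,0,-4.6],[0,-0.87,0]]]'

```text
time_s: 9.45
tool_pos: [0.5614, 0.0865, 0.2285]
tool_rot: [-90.0, -0.0, 97.4]
force: [0.2, -0.8, -6.5]
grip_width: 0.0176
```

Emit:
carry_out --targets '[[[14.9,0,-4.5],[0,-0.8,0]],[[13.4,0,-4.3],[0,-0.73,0]],[[11.8,0,-3.9],[0,-0.64,0]],[[10.2,0,-3.5],[0,-0.55,0]],[[8.5,0,-3.0],[0,-0.46,0]],[[6.8,0,-2.5],[0,-0.37,0]],[[5.2,0,-1.9],[0,-0.29,0]],[[3.7,0,-1.4],[0,-0.2,0]],[[2.4,0,-0.9],[0,-0.13,0]],[[1.3,0,-0.5],[0,-0.07,0]],[[0.5,0,-0.2],[0,-0.03,0]],[[0.1,0,0],[0,0,0]]]'

```text
time_s: 10.65
tool_pos: [0.5749, 0.1667, 0.2286]
tool_rot: [-90.0, 0.0, 101.5]
force: [-0.1, 0.7, -5.2]
grip_width: 0.0173
```

Run:
```python
from h import *
for n in('side','top'):
    im=env.read_camera(n);np.save(f'{n}5.npy',im);cv2.imwrite(f'pics/{n}_5.png',im[:,:,::-1])
    if n=='side': crop(im,0,200,80,180,150,4.4,'side_5c')
go([.5746,.1674,.2286],101.59);print(env.get_obs()['qpos'])
```

```text
t 10.75 pos [0.5748 0.1667 0.2286] rot [-90.     0.   101.54] F [ 0.41 -0.13 -5.36] M [ 0.184  0.085 -0.019] w 0.0176
shift [0.8 0.  0.1] turn [ 0.   -0.05 -0.  ]
[-34.80006637  12.03656172  18.78656426  91.04290264  -3.93965282
  77.5694664   85.99102071]
```

View pics/side_5c.png

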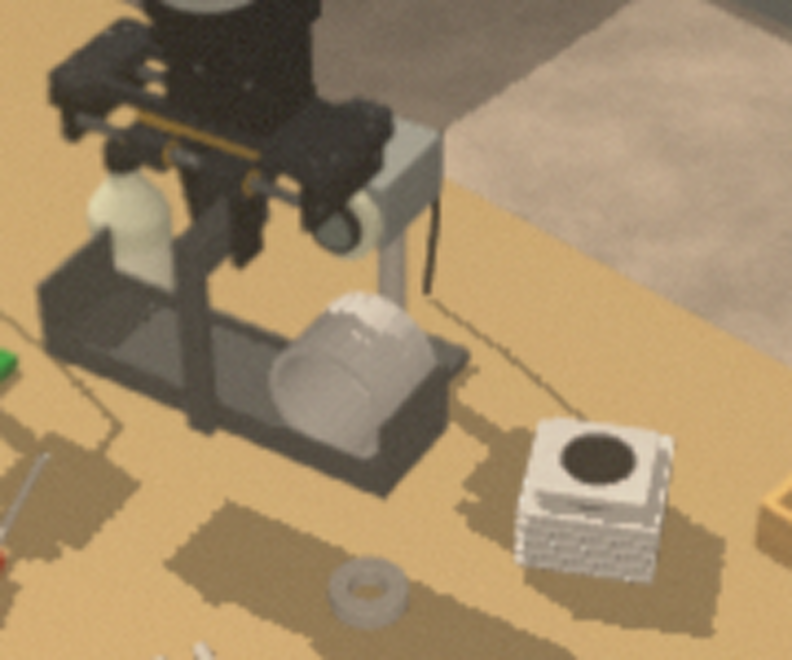

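View pics/top_5.png

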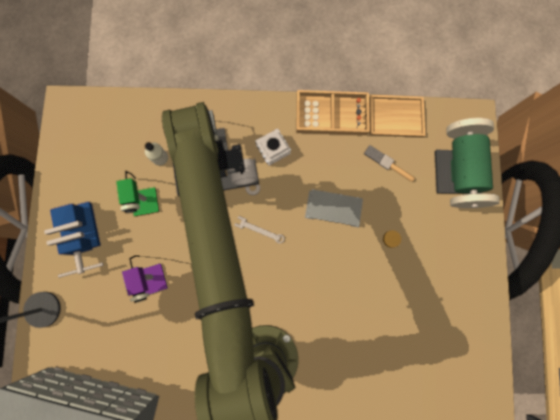

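```bash
cat >> h.py <<'E'
OFF=np.array([-3.4,-0.3,112.6])  # TCP in tray frame, mm
def tray2w(L,o=None):
    o=o or env.get_obs();R=Ro.from_euler('xyz',o['tool_rot'],degrees=True).as_matrix();L=np.atleast_2d(L)-OFF
    T=np.stack([L[:,1],-L[:,2],-L[:,0]],1)/1000;return T@R.T+o['tool_pos']
def circ(y,x,n=64,r=40.,zc=None):
    zc=14+40-(y*y)/2/1000*1.0 if zc is None else zc  # centre height
    zc=14-1000+np.sqrt(1040**2-y*y) if True else zc
    th=np.linspace(0,2*np.pi,n,endpoint=False);return np.stack([np.full(n,x),y+r*np.cos(th),zc+r*np.sin(th)],1)
def sil(y,o):
    P=np.r_[circ(y,-30.),circ(y,30.)];return cv2.convexHull(np.float32(proj('side',tray2w(P,o))))[:,0]
E
cat > ov.py <<'E'
import sys
from h import *
def overlay(im,o,y,name):
    im=im.copy()
    def ln(A,col):
        q=np.round(proj('side',tray2w(A,o))*8).astype(int);cv2.polylines(im,[q.reshape(-1,1,2)],False,col,1,cv2.LINE_AA,3)
    for s in(-1,1): ln([[-37,129*s,0],[-37,129*s,56],[37,129*s,56],[37,129*s,0]],(255,0,0))
    for x in(-37,):ln([[x,-129,0],[x,129,0]],(255,0,0));ln([[x,-125,22],[x,125,22]],(255,0,0))
    ln([[-37,9,145],[28,9,145],[28,-9,145],[-37,-9,145],[-37,9,145]],(0,255,0))
    for x in(-30,30):ln(circ(y,x),(0,255,255))
    crop(im,0,200,80,180,150,4.4,name)
E
python3 - <<'E'
from ov import *
overlay(np.load('side5.npy'),env.get_obs(),-85,'ov5')
E
```

```text
(no output)
```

View pics/ov5.png

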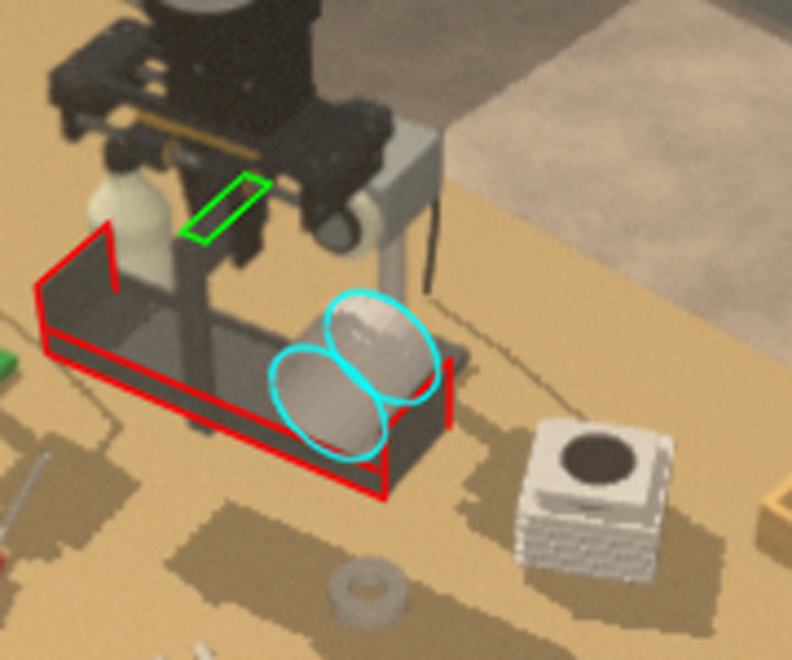

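```bash
cat > liner.py <<'E'
from h import *
def box(x,y,z):return np.array([[a,b,c] for a in x for b in y for c in z],float)
K4=6
X0,Y0,W,H=190,80,120,120
def poly(P,o):
    q=proj('side',tray2w(P,o));q=cv2.convexHull(np.float32(q))[:,0];m=np.zeros((H*K4,W*K4),np.uint8)
    cv2.fillConvexPoly(m,np.round((q-[X0,Y0]+.5)*K4).astype(np.int32),1);return m
def find(im,o,lo=-92,hi=92):
    c=im[Y0:Y0+H,X0:X0+W].astype(np.float32);mx,mn=c.max(2),c.min(2);sat=(mx-mn)/mx
    L=np.clip((mx-95)/25,0,1)*np.clip((.28-sat)/.08,0,1)
    L=cv2.resize(L,None,fx=K4,fy=K4,interpolation=cv2.INTER_LINEAR)
    occ=poly(box((-38,-32),(-10,10),(0,145)),o)|poly(box((-38,29),(-10,10),(118,146)),o)|poly(box((-15,12),(-30,30),(112,180)),o)
    G=np.where(occ>0,0,2*L-1)
    # inside of wall -y occludes? wall near: mask too
    G[poly(box((-37,37),(-129,-125),(0,56)),o)>0]=0
    G[poly(box((-37,-33),(-129,129),(0,22)),o)>0]=0
    def sc(y):
        P=np.r_[circ(y,-30.),circ(y,30.)];return (poly(P,o)*G).sum()/K4**2
    ys=np.arange(lo,hi+.1,4);s=np.array([sc(y) for y in ys]);y0=ys[s.argmax()]
    yf=np.arange(y0-8,y0+8.1,.5);sf=np.array([sc(y) for y in yf]);i=sf.argmax()
    w=np.abs(yf-yf[i])<=5;p=np.polyfit(yf[w]-yf[i],sf[w],2)
    return (yf[i]-p[1]/2/p[0]) if p[0]<0 else yf[i],sf[i]
E
python3 - <<'E'
from liner import *
import time
im=np.load('side5.npy');o=env.get_obs();t=time.time();print(find(im,o),time.time()-t)
im=env.read_camera('side');print(find(im,env.get_obs()))
for r in env.outline_of('side','liner')[:2]:print(r['p'],r['xy'])
print(env.get_obs()['time_s'])
E
```

```text
(np.float64(-84.15595562279358), np.float32(872.92633)) 0.3850996494293213
(np.float64(-84.16440073591701), np.float32(874.46027))
0.87 [279.0, 162.2]
10.85
```

```bash
cat > sim.py <<'E'
import numpy as np
G=5.59
def step(y,v,a,mu,dt,b=0,G=G):
    s=a+b+y/1.04
    if abs(v)<1e-4 and abs(s)<=mu: return y,0.
    f=mu*np.sign(v if abs(v)>=1e-4 else s)
    v2=v+G*(s-f)*dt
    if v*v2<0: v2=0.
    y+=(v+v2)/2*dt
    if y<-.085:y,v2=-.085,0.
    return y,v2
class KF:
    def __init__(s,y): s.x=np.array([y,0.,0.]);s.P=np.diag([1e-6,1e-6,(.005)**2])
    def pred(s,a0,a1,T,mu=.01):
        n=max(1,int(round(T/.01)));
        for i in range(n):
            a=a0+(a1-a0)*(i+.5)/n;dt=T/n;y,v,b=s.x
            y2,v2=step(y,v,a,mu,dt,b);s.x=np.array([y2,v2,b])
            F=np.eye(3)+dt*np.array([[0,1,0],[G/1.04,0,G],[0,0,0]])
            s.P=F@s.P@F.T+np.diag([1e-8,(.06)**2*dt,(.001)**2])*dt
    def upd(s,z,r=.001):
        Hh=np.array([1.,0,0]);S=s.P[0,0]+r*r;Kk=s.P[:,0]/S;s.x=s.x+Kk*(z-s.x[0]);s.P=s.P-np.outer(Kk,s.P[0])
def ctrl(x,w,mu=.01,amax=.14):
    y,v,b=x
    if abs(y)<.006 and abs(v)<.03: return -y/1.04*0-b*1.0
    u=-w*w*y-2*w*v
    fr=mu*np.sign(v) if abs(v)>.005 else mu*np.sign(-y)
    return np.clip(u/G-y/1.04-b+fr,-amax,amax)
def run(n,w,mu,b,noise,seed,T=12,verbose=0,Gt=5.59):
    rng=np.random.default_rng(seed);y,v=-.085,0.;k=KF(y);a=0.;t=0;Y=[];amaxs=0
    while t<T:
        z=y+rng.normal()*noise;k.upd(z)
        for _ in range(5): y,v=step(y,v,a,mu,.01,b,Gt)
        k.pred(a,a,.05)
        # predict ahead to row end w/ current a for command
        xa=k.x.copy();xx=k.x
        yp,vp=xx[0],xx[1]
        for _ in range(int(5*n)): yp,vp=step(yp,vp,a,.01,.01,xx[2])
        a1=ctrl((yp,vp,xx[2]),w);a1=np.clip(a1,a-.07,a+.07)
        a1=np.degrees(a1);a1=np.radians(round(a1,1))
        m=10*n
        for i in range(m): y,v=step(y,v,a+(a1-a)*(i+.5)/m,mu,.01,b,Gt)
        k.pred(a,a1,.1*n);a=a1;t+=.05+.1*n;Y.append((t,y,v,a));amaxs=max(amaxs,abs(a))
        if verbose:print(round(t,2),round(y*1e3,1),round(v*1e3),round(np.degrees(a),1),np.round(k.x*1e3,1))
    return Y,amaxs
if __name__=='__main__':
    for n in(1,2,3):
        for w in(1.,1.3,1.6,2.):
            r=[]
            for s in range(40):
                rng=np.random.default_rng(s);Y,am=run(n,w,rng.uniform(.006,.014),rng.uniform(-.006,.006),.001,s,Gt=5.59*rng.uniform(.95,1.05))
                A=np.array(Y);ok=abs(A[-1,1])<.01 and abs(A[-1,2])<1e-3
                ts=A[np.where(abs(A[:,2])>1e-3)[0][-1],0];r.append((ok,abs(A[-1,1]),ts,A[:,1].max(),np.degrees(am)))
            r=np.array(r);print(n,w,'ok',r[:,0].mean(),'yend',np.round(r[:,1].mean()*1e3,1),np.round(r[:,1].max()*1e3,1),'settle',np.round(r[:,2].mean(),1),r[:,2].max(),'ymax',np.round(r[:,3].max()*1e3),'amax',r[:,4].max())
E
python3 sim.py
```

```text
1 1.0 ok 0.95 yend 3.7 24.1 settle 4.8 12.000000000000018 ymax 29.0 amax 6.4
1 1.3 ok 0.975 yend 3.5 14.7 settle 3.9 12.000000000000018 ymax 27.0 amax 6.9
1 1.6 ok 0.95 yend 3.0 7.3 settle 4.0 12.000000000000018 ymax 21.0 amax 7.6
1 2.0 ok 0.975 yend 2.7 5.8 settle 4.0 12.000000000000018 ymax 11.0 amax 8.0
2 1.0 ok 0.85 yend 3.3 32.1 settle 5.5 12.0 ymax 49.0 amax 6.4
2 1.3 ok 0.9 yend 2.9 11.3 settle 5.5 12.0 ymax 34.0 amax 7.0
2 1.6 ok 0.975 yend 2.8 5.3 settle 4.6 12.0 ymax 25.0 amax 7.8
2 2.0 ok 0.975 yend 2.7 16.0 settle 4.4 12.0 ymax 23.0 amax 8.0
3 1.0 ok 0.775 yend 7.4 54.4 settle 8.2 12.249999999999993 ymax 77.0 amax 6.4
3 1.3 ok 0.9 yend 4.3 34.5 settle 7.2 12.249999999999993 ymax 55.0 amax 7.0
3 1.6 ok 0.875 yend 3.8 25.3 settle 6.9 12.249999999999993 ymax 48.0 amax 7.8
3 2.0 ok 0.925 yend 12494230312.3 499769212381.6 settle 5.5 12.249999999999993 ymax 499769212382.0 amax 8.0
```

Emit:
carry_out --targets '[[[0.4,0,0],[0,0,0.3]],[[0.4,0,0],[0,0,0.7]],[[0,0,0],[0,0,1.0]],[[0,0,0],[0,0,1.0]],[[0,0,0],[0,0,0.8]],[[0,0,0],[0,0,0.5]],[[0,0,0],[0,0,0.2]]]'

```text
time_s: 11.55
tool_pos: [0.5745, 0.1683, 0.2285]
tool_rot: [-90.0, 4.5, 101.6]
force: [0.3, 0.0, -6.0]
grip_width: 0.0174
```

```bash
cat > st.py <<'E'
import sys,json,os
from liner import *
from sim import KF,ctrl,step
import numpy as np
w=float(sys.argv[1]) if len(sys.argv)>1 else 1.6
n=int(sys.argv[2]) if len(sys.argv)>2 else 1
o=env.get_obs();im=env.read_camera('side')
def tilt(o):
    R=Ro.from_euler('xyz',o['tool_rot'],degrees=True).as_matrix();return np.arcsin(-R[2,0])
a=tilt(o);t=o['time_s']
z,sc=find(im,o);z=(z-.8)/1e3
k=KF(-.085)
if os.path.exists('log.json'):
    l=json.load(open('log.json'));k.x=np.array(l['x']);k.P=np.array(l['P']);dt=t-l['t'];m=min(.05,dt)
    if dt>.001:
        k.pred(l['a'],l['a'],.05 if dt>.06 else dt)
        if dt>.06:k.pred(l['a'],a,dt-.05)
pr=k.x.copy()
if sc>350:k.upd(z)
json.dump(dict(x=k.x.tolist(),P=k.P.tolist(),t=t,a=a),open('log.json','w'))
open('hist.txt','a').write(f"{t:.2f} {z*1e3:.1f} {np.degrees(a):.2f} {k.x*1e3}\n")
y,v,b=k.x;yp,vp=y,v
for _ in range(5+5*n): yp,vp=step(yp,vp,a,.01,.01,b)
a1=np.degrees(ctrl((yp,vp,b),w))
print(f't {t:.2f} sc {sc:.0f} meas {z*1e3:.1f} pred {pr[0]*1e3:.1f} est y {y*1e3:.1f} v {v*1e3:.0f} b {np.degrees(b):.2f}deg a {np.degrees(a):.2f} -> a {a1:.2f} TURN {a1-np.degrees(a):.2f} pos {np.round(o["tool_pos"],4)}')
E
python3 st.py
```

```text
t 11.55 sc 863 meas -84.4 pred -85.0 est y -84.7 v 0 b 0.00deg a 4.51 -> a 7.46 TURN 2.95 pos [0.5745 0.1683 0.2285]
```

Emit:
carry_out --targets '[[[0,0,0],[0,0,1.2]],[[0,0,0],[0,0,1.2]]]'

```text
time_s: 11.8
tool_pos: [0.5748, 0.1674, 0.2287]
tool_rot: [-90.0, 7.0, 101.5]
force: [-0.2, -0.0, -5.9]
grip_width: 0.0173
```

```bash
python3 st.py
```

```text
t 11.80 sc 860 meas -83.7 pred -84.2 est y -83.8 v 14 b 0.05deg a 6.98 -> a 6.11 TURN -0.88 pos [0.5748 0.1674 0.2287]
```

Emit:
carry_out --targets '[[[0,0,0],[0,0,-0.7]]]'

```text
time_s: 11.95
tool_pos: [0.5742, 0.1694, 0.2283]
tool_rot: [-90.0, 6.1, 101.7]
force: [-0.4, 0.3, -6.4]
grip_width: 0.0177
```

```bash
python3 st.py
```

```text
t 11.95 sc 865 meas -82.1 pred -79.8 est y -81.6 v 28 b -0.14deg a 6.15 -> a 5.82 TURN -0.33 pos [0.5742 0.1694 0.2283]
```

Emit:
carry_out --targets '[[[0,0,0],[0,0,-0.3]]]'

```text
time_s: 12.1
tool_pos: [0.5748, 0.1674, 0.2286]
tool_rot: [-90.0, 5.9, 101.5]
force: [0.1, -0.1, -6.2]
grip_width: 0.0177
```

```bash
python3 st.py
```

```text
t 12.10 sc 912 meas -76.4 pred -76.2 est y -76.3 v 42 b -0.15deg a 5.89 -> a 4.81 TURN -1.08 pos [0.5748 0.1674 0.2286]
```

Emit:
carry_out --targets '[[[0,0,0],[0,0,-1.0]]]'

```text
time_s: 12.25
tool_pos: [0.5746, 0.1681, 0.2285]
tool_rot: [-90.0, 4.8, 101.6]
force: [0.1, 0.5, -5.9]
grip_width: 0.0175
```

```bash
python3 st.py
```

```text
t 12.25 sc 928 meas -70.4 pred -69.0 est y -70.0 v 49 b -0.20deg a 4.84 -> a 4.33 TURN -0.51 pos [0.5746 0.1681 0.2285]
```

Emit:
carry_out --targets '[[[0,0,0],[0,0,-0.5]]]'

```text
time_s: 12.4
tool_pos: [0.5748, 0.1674, 0.2287]
tool_rot: [-90.0, 4.4, 101.5]
force: [-0.8, 0.7, -6.1]
grip_width: 0.0176
```

```bash
python3 st.py
```

```text
t 12.40 sc 927 meas -62.5 pred -62.3 est y -62.4 v 53 b -0.21deg a 4.37 -> a 3.60 TURN -0.77 pos [0.5748 0.1674 0.2287]
```

Emit:
carry_out --targets '[[[0,0,0],[0,0,-0.7]]]'

```text
time_s: 12.55
tool_pos: [0.5746, 0.168, 0.2285]
tool_rot: [-90.0, 3.7, 101.6]
force: [-0.2, -0.1, -7.2]
grip_width: 0.0172
```

```bash
python3 st.py
```

```text
t 12.55 sc 921 meas -55.1 pred -54.4 est y -54.9 v 52 b -0.22deg a 3.66 -> a 3.14 TURN -0.52 pos [0.5746 0.168  0.2285]
```

Emit:
carry_out --targets '[[[0,0,0],[0,0,-0.5]]]'

```text
time_s: 12.7
tool_pos: [0.5746, 0.1678, 0.2286]
tool_rot: [-90.0, 3.2, 101.6]
force: [-0.6, 0.2, -5.5]
grip_width: 0.0175
```

```bash
python3 st.py
```

```text
t 12.70 sc 908 meas -47.4 pred -47.2 est y -47.3 v 50 b -0.23deg a 3.17 -> a 2.65 TURN -0.53 pos [0.5746 0.1678 0.2286]
```

Emit:
carry_out --targets '[[[0,0,0],[0,0,-0.5]]]'

```text
time_s: 12.85
tool_pos: [0.5746, 0.168, 0.2285]
tool_rot: [-90.0, 2.7, 101.6]
force: [-0.4, 0.1, -6.4]
grip_width: 0.0174
```

```bash
python3 st.py
```

```text
t 12.85 sc 877 meas -40.0 pred -40.0 est y -40.0 v 47 b -0.23deg a 2.67 -> a 2.22 TURN -0.45 pos [0.5746 0.168  0.2285]
```

Emit:
carry_out --targets '[[[0,0,0],[0,0,-0.5]]]'

```text
time_s: 13.0
tool_pos: [0.5746, 0.168, 0.2285]
tool_rot: [-90.0, 2.2, 101.6]
force: [-0.5, 0.3, -6.5]
grip_width: 0.0175
```

```bash
python3 st.py
```

```text
t 13.00 sc 831 meas -32.4 pred -33.3 est y -32.7 v 45 b -0.21deg a 2.17 -> a 1.73 TURN -0.45 pos [0.5746 0.168  0.2285]
```

Emit:
carry_out --targets '[[[0,0,0],[0,0,-0.5]]]'

```text
time_s: 13.15
tool_pos: [0.5746, 0.1679, 0.2285]
tool_rot: [-90.0, 1.7, 101.6]
force: [-0.0, 0.5, -4.9]
grip_width: 0.0173
```

```bash
python3 st.py
```

```text
t 13.15 sc 765 meas -25.1 pred -26.4 est y -25.5 v 42 b -0.19deg a 1.67 -> a 1.27 TURN -0.41 pos [0.5746 0.1679 0.2285]
```

Emit:
carry_out --targets '[[[0,0,0],[0,0,-0.5]]]'

```text
time_s: 13.3
tool_pos: [0.5746, 0.168, 0.2286]
tool_rot: [-90.0, 1.2, 101.6]
force: [0.2, 0.5, -5.7]
grip_width: 0.0177
```

```bash
python3 st.py
```

```text
t 13.30 sc 685 meas -19.2 pred -19.7 est y -19.4 v 36 b -0.18deg a 1.17 -> a 1.07 TURN -0.10 pos [0.5746 0.168  0.2286]
```

Emit:
carry_out --targets '[[[0,0,0],[0,0,-0.2]]]'

```text
time_s: 13.45
tool_pos: [0.5747, 0.1677, 0.2286]
tool_rot: [-90.0, 1.0, 101.6]
force: [-0.3, -0.3, -5.9]
grip_width: 0.0175
```

```bash
python3 st.py
```

```text
t 13.45 sc 636 meas -11.8 pred -14.6 est y -12.7 v 34 b -0.14deg a 0.99 -> a 0.46 TURN -0.53 pos [0.5747 0.1677 0.2286]
```

Emit:
carry_out --targets '[[[0,0,0],[0,0,-0.7]]]'

```text
time_s: 13.6
tool_pos: [0.5745, 0.1683, 0.2285]
tool_rot: [-90.0, 0.3, 101.6]
force: [-0.7, 0.0, -6.3]
grip_width: 0.017
```

```bash
python3 st.py
```

```text
t 13.60 sc 598 meas -6.8 pred -8.0 est y -7.2 v 30 b -0.12deg a 0.26 -> a 0.12 TURN -0.13 pos [0.5745 0.1683 0.2285]
```

Emit:
carry_out --targets '[[[0,0,0],[0,0,-0.3]]]'

```text
time_s: 13.75
tool_pos: [0.5747, 0.1676, 0.2286]
tool_rot: [-90.0, -0.0, 101.6]
force: [-0.2, -0.8, -6.0]
grip_width: 0.0174
```

```bash
python3 st.py
```

```text
t 13.75 sc 569 meas -2.7 pred -3.6 est y -3.0 v 20 b -0.11deg a -0.01 -> a 0.11 TURN 0.12 pos [0.5747 0.1676 0.2286]
```

Emit:
carry_out --targets '[[[0,0,0],[0,0,-0.2]]]'

```text
time_s: 13.9
tool_pos: [0.5747, 0.1678, 0.2286]
tool_rot: [-90.0, -0.2, 101.6]
force: [-0.5, 0.3, -6.7]
grip_width: 0.0172
```

```bash
python3 st.py
```

```text
t 13.90 sc 562 meas -0.9 pred -0.9 est y -0.9 v 7 b -0.11deg a -0.21 -> a 0.11 TURN 0.32 pos [0.5747 0.1678 0.2286]
```

Nearly stopped; level it out.

Emit:
carry_out --targets '[[[0,0,0],[0,0,0.2]]]'

```text
time_s: 14.05
tool_pos: [0.5747, 0.1675, 0.2286]
tool_rot: [-90.0, 0.0, 101.5]
force: [-0.8, -0.2, -6.6]
grip_width: 0.0172
```

```bash
python3 st.py
```

```text
t 14.05 sc 558 meas -0.5 pred -0.6 est y -0.6 v 0 b -0.11deg a 0.01 -> a 0.11 TURN 0.09 pos [0.5747 0.1675 0.2286]
```

Emit:
carry_out --targets '[[[0,0,0],[0,0,0]],[[0,0,0],[0,0,0]]]'

```text
time_s: 14.3
tool_pos: [0.5746, 0.1679, 0.2286]
tool_rot: [-90.0, -0.0, 101.6]
force: [-0.3, -0.6, -6.2]
grip_width: 0.0175
```

```bash
python3 st.py
python3 - <<'E'
from ov import *
o=env.get_obs();im=env.read_camera('side');overlay(im,o,-0.5,'ov6');crop(im,0,200,80,120,110,6,'side_6');np.save('side6.npy',im)
from fit0 import *
E
python3 st.py
```

```text
t 14.30 sc 553 meas -0.5 pred -0.5 est y -0.5 v 0 b -0.11deg a -0.00 -> a 0.11 TURN 0.11 pos [0.5746 0.1679 0.2286]
tray [ 0.5131 -0.2244  0.0282 -0.1531] -8.769956796747284
[[-0.2, 0.1], [-0.3, -1.0], [0.4, 0.4], [-0.3, 1.2], [-1.0, 1.0], [0.2, -0.1], [-0.7, -0.3], [0.2, 1.1], [1.8, -4.3], [-0.7, -0.4], [-0.3, 0.2], [0.6, -0.7], [0.1, 0.0]]
cam [  0.7444   0.2023   0.2022  14.0377  22.7202 174.914 ] 11.587566761698879
[[-0.2, 0.1], [-0.2, -0.7], [0.8, -0.2], [0.3, 0.3], [-0.1, 1.4], [0.0, 0.8], [-0.8, 0.0], [0.5, 0.4], [0.2, -0.1], [0.4, -1.0], [0.6, -1.5], [-0.5, 0.0]]
view [0.57788824 0.16811748 0.17      ] handle [ 0.51012633 -0.22392989  0.16017159]
t 14.40 sc 555 meas -0.6 pred -0.5 est y -0.6 v -0 b -0.11deg a -0.00 -> a 0.11 TURN 0.11 pos [0.5747 0.1678 0.2286]
```

View pics/ov6.png

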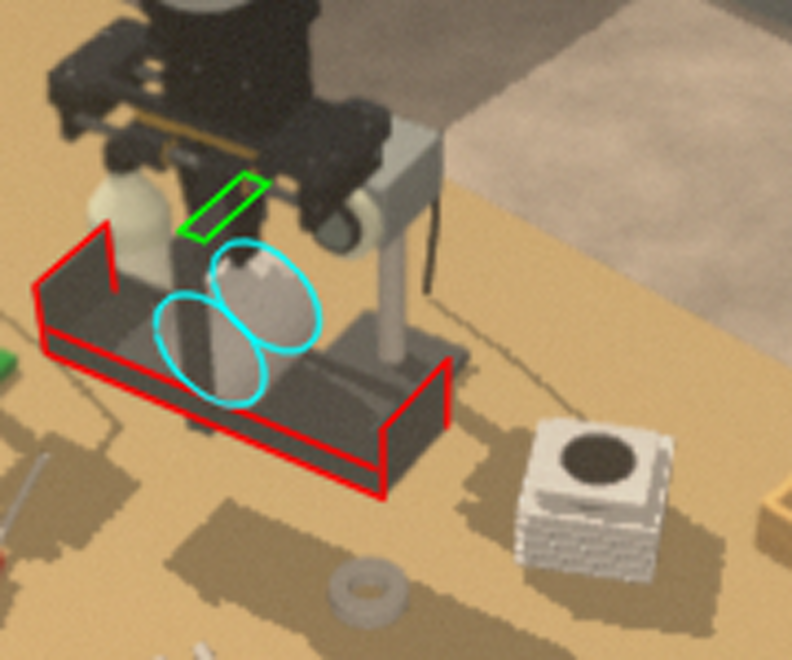

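View pics/side_6.png

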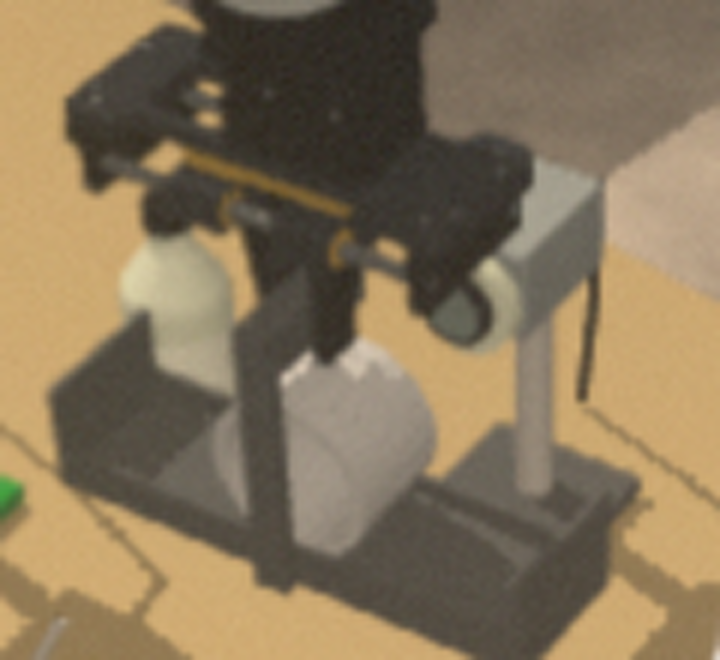

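```bash
python3 - <<'E' | tail -3
from fit0 import *
d=np.load('im0.npz')
p=np.r_[q.x[:2],0,q.x[2]]
for n,(x,y,w,h,k) in dict(side=(262,92,50,90,6.5),top=(185,95,55,65,9)).items():
    im=cv2.resize(d[n][y:y+h,x:x+w],None,fx=k,fy=k,interpolation=cv2.INTER_CUBIC)
    def ln(A,col):
        Q=proj(n,[pts(p,a) for a in A]);Q=(Q-[x,y]+.5)*k-.5;cv2.polylines(im,[np.round(Q).astype(int).reshape(-1,1,2)],False,col,1,cv2.LINE_AA)
    for z in(0,12):ln([[-45,-45,z],[45,-45,z],[45,45,z],[-45,45,z],[-45,-45,z]],(255,0,0))
    ln([[-30,-23,198],[38,-23,198],[38,23,198],[-30,23,198]],(0,255,0))
    th=np.linspace(0,6.3,40);ln([[-57,28*np.cos(t),170+28*np.sin(t)] for t in th],(0,0,255))
    ln([[0,0,12],[0,0,145]],(255,0,255))
    cv2.imwrite(f'pics/camov_{n}.png',im[:,:,::-1])
E
```

```text
cam [  0.7444   0.2023   0.2022  14.0377  22.7202 174.914 ] 11.587566761698879
[[-0.2, 0.1], [-0.2, -0.7], [0.8, -0.2], [0.3, 0.3], [-0.1, 1.4], [0.0, 0.8], [-0.8, 0.0], [0.5, 0.4], [0.2, -0.1], [0.4, -1.0], [0.6, -1.5], [-0.5, 0.0]]
view [0.57788824 0.16811748 0.17      ] handle [ 0.51012633 -0.22392989  0.16017159]
```

View pics/camov_side.png

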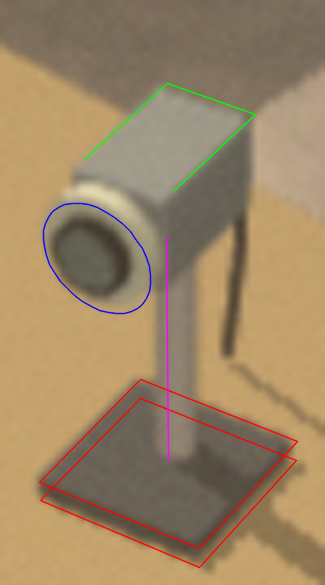

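View pics/camov_top.png

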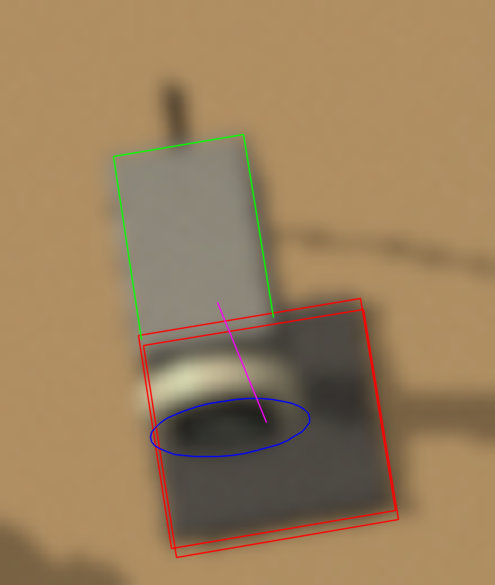

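```bash
cat > refine.py <<'E'
from fit0 import *
from scipy.optimize import minimize
d=np.load('im0.npz')
from scipy.ndimage import map_coordinates,gaussian_filter
g={n:gaussian_filter(d[n].astype(float).mean(2),.7) for n in('side','top')}
# segments as functions of (h foot, w half width, r post) ; sampled edge, offset normal
def segs(h,w,r):
    F=[('side',[-45,45,h],[45,45,h],1),('side',[45,45,h],[45,-45,h],1),('side',[45,-45,0],[-45,-45,0],1),('side',[-45,-45,0],[-45,45,0],1),
       ('top',[-45,45,0],[-45,-45,0],1),('top',[-45,-45,h/2],[45,-45,h/2],1),('top',[-45,45,h/2],[-5,45,h/2],1),
       ('top',[-25,w,198],[38,w,198],1),('top',[38,w,198],[38,-w,198],1),('top',[-25,-w,198],[38,-w,198],1),
       ('side',[-25,w,198],[38,w,198],1),('side',[38,w,198],[38,-w,198],.5)]
    return F
def score(q,only=None,det=False):
    x,y,yaw,h,w=q;p=[x,y,0,yaw];tot=0;D=[]
    for n,A,B,wt in segs(h,w,0):
        if only and n!=only:continue
        P=[pts(p,np.array(A)+(np.array(B)-A)*s) for s in np.linspace(.1,.9,25)];Q=proj(n,P)
        t=Q[-1]-Q[0];t/=np.linalg.norm(t);nn=np.array([-t[1],t[0]])
        a=map_coordinates(g[n],(Q+nn*.8).T[::-1],order=1);b=map_coordinates(g[n],(Q-nn*.8).T[::-1],order=1)
        v=abs((a-b).mean());tot+=wt*min(v,40);D.append(round(v,1))
    return (-tot,D) if det else -tot
best=None
for only in(None,'side','top'):
  res=[]
  for s in range(12):
    rng=np.random.default_rng(s);x0=q.x[:5]+rng.normal(size=5)*[.003,.003,.02,2,1]
    sx=np.array([x0]+[x0+np.eye(5)[i]*[.004,.004,.03,3,2][i] for i in range(5)])
    m=minimize(score,x0,args=(only,),method='Nelder-Mead',options=dict(initial_simplex=sx,maxiter=500,xatol=1e-4,fatol=1e-2));res.append((m.fun,m.x))
  res.sort(key=lambda a:a[0])
  for f,xx in res[:3]:
    print(only,round(f,1),np.round(xx,4),'yaw',round(np.degrees(xx[2]),2),'view',np.round(pts([xx[0],xx[1],0,xx[2]],[-170,0,170]),4))
  print(score(res[0][1],only,True)[1])
E
python3 refine.py | tail -n +6
```

```text
Traceback (most recent call last):
  File "refine.py", line 1, in <module>
    from fit0 import *
  File "fit0.py", line 21, in <module>
    q=least_squares(g,[.83,.13,0.,10,25,170],loss='soft_l1',x_scale=[.1,.1,.1,10,10,100])
  File "fit0.py", line 20, in g
    def g(p):return np.concatenate([proj(n,pts(np.r_[p[:2],0,p[2]],L))[0]-uv for n,L,uv in o2(p)])
                                    ~~~~^^^^^^^^^^^^^^^^^^^^^^^^^^^^^^
  File "h.py", line 7, in proj
    K,D,R,t=cal(n);return cv2.projectPoints(np.float64(P).reshape(-1,3),cv2.Rodrigues(R)[0],t,K,D)[0][:,0]
            ~~~^^^
  File "h.py", line 5, in cal
    c=env.get_calibration(n);K=np.array([[c['fx'],0,c['cx']],[0,c['fy'],c['cy']],[0,0,1]]);return K,np.array(c['D']),np.array(c['R']),np.array(c['t'])
ValueError: time passes only in moves, steps and waits
```

```bash
python3 - <<'E'
s=open('h.py').read()
s=s.replace("def cal(n):\n","import os,pickle\n_C=pickle.load(open('cal.pkl','rb')) if os.path.exists('cal.pkl') else {n:env.get_calibration(n) for n in('side','top')}\nif not os.path.exists('cal.pkl'):pickle.dump(_C,open('cal.pkl','wb'))\ndef cal(n):\n").replace("c=env.get_calibration(n);K","c=_C[n];K")
open('h.py','w').write(s)
E
python3 -c "
from h import *;o=env.get_obs();print(o['time_s'],o['tool_pos'])"; time python3 refine.py | tail -n +6
```

```text
14.45 [0.57467435 0.16779428 0.22857843]
None -226.2 [ 0.7455  0.2044  0.199  11.851  21.8405] yaw 11.4 view [0.5789 0.1708 0.17  ]
None -226.2 [ 0.7455  0.2044  0.199  11.8504 21.8407] yaw 11.4 view [0.5789 0.1708 0.17  ]
None -226.2 [ 0.7455  0.2044  0.199  11.8498 21.8413] yaw 11.4 view [0.5789 0.1708 0.17  ]
[np.float64(32.8), np.float64(21.6), np.float64(21.2), np.float64(43.3), np.float64(32.5), np.float64(16.2), np.float64(27.9), np.float64(1.6), np.float64(2.5), np.float64(14.5), np.float64(10.7), np.float64(9.4)]
side -132.9 [ 0.7434  0.2041  0.1937 12.8809 22.4701] yaw 11.1 view [0.5766 0.1713 0.17  ]
side -132.9 [ 0.7434  0.2041  0.1936 12.8811 22.4706] yaw 11.09 view [0.5766 0.1714 0.17  ]
side -132.9 [ 0.7434  0.2041  0.1937 12.8809 22.4697] yaw 11.1 view [0.5766 0.1713 0.17  ]
[np.float64(32.9), np.float64(21.5), np.float64(21.3), np.float64(40.0), np.float64(10.2), np.float64(14.2)]
top -100.5 [ 0.7472  0.2     0.1946 67.8265 25.7808] yaw 11.15 view [0.5804 0.1671 0.17  ]
top -100.5 [ 0.7472  0.2     0.1933 66.6511 25.8081] yaw 11.07 view [0.5803 0.1674 0.17  ]
top -100.4 [ 0.747   0.2008  0.207  63.3246 26.5927] yaw 11.86 view [0.5806 0.1658 0.17  ]
[np.float64(33.6), np.float64(18.9), np.float64(29.3), np.float64(1.5), np.float64(0.6), np.float64(16.6)]
real	2m13.940s
user	2m10.240s
sys	0m0.185s
```

Emit:
carry_out --targets '[[[0,0,0],[0,0,0]],[[0,0,0],[0,0,0]],[[0,0,0],[0,0,0]],[[0,0,0],[0,0,0]],[[0,0,0],[0,0,0]],[[0,0,0],[0,0,0]],[[0,0,0],[0,0,0]],[[0,0,0],[0,0,0]]]'

```text
time_s: 15.25
tool_pos: [0.5747, 0.1678, 0.2286]
tool_rot: [-90.0, -0.0, 101.6]
force: [0.3, 0.1, -6.8]
grip_width: 0.0175
```

```bash
python3 st.py
```

```text
t 15.25 sc 556 meas -0.4 pred -0.6 est y -0.5 v 0 b -0.11deg a -0.00 -> a 0.11 TURN 0.11 pos [0.5747 0.1678 0.2286]
```

Still. Keep holding past five seconds, with a check in between.

Emit:
carry_out --targets '[[[0,0,0],[0,0,0]],[[0,0,0],[0,0,0]],[[0,0,0],[0,0,0]],[[0,0,0],[0,0,0]],[[0,0,0],[0,0,0]],[[0,0,0],[0,0,0]],[[0,0,0],[0,0,0]],[[0,0,0],[0,0,0]],[[0,0,0],[0,0,0]],[[0,0,0],[0,0,0]],[[0,0,0],[0,0,0]],[[0,0,0],[0,0,0]]]'

```text
time_s: 16.5
tool_pos: [0.5747, 0.1678, 0.2286]
tool_rot: [-90.0, -0.0, 101.6]
force: [0.2, -0.4, -5.2]
grip_width: 0.0172
```

```bash
python3 st.py
```

```text
t 16.50 sc 555 meas -0.5 pred -0.4 est y -0.5 v -0 b -0.11deg a -0.00 -> a 0.11 TURN 0.11 pos [0.5747 0.1678 0.2286]
```

Emit:
carry_out --targets '[[[0,0,0],[0,0,0]],[[0,0,0],[0,0,0]],[[0,0,0],[0,0,0]],[[0,0,0],[0,0,0]],[[0,0,0],[0,0,0]],[[0,0,0],[0,0,0]],[[0,0,0],[0,0,0]],[[0,0,0],[0,0,0]],[[0,0,0],[0,0,0]],[[0,0,0],[0,0,0]],[[0,0,0],[0,0,0]],[[0,0,0],[0,0,0]]]'

```text
time_s: 17.75
tool_pos: [0.5747, 0.1678, 0.2286]
tool_rot: [-90.0, -0.0, 101.6]
force: [-0.3, 0.4, -7.4]
grip_width: 0.0175
```

```bash
python3 st.py
```

```text
t 17.75 sc 555 meas -0.5 pred -0.5 est y -0.5 v 0 b -0.11deg a -0.00 -> a 0.11 TURN 0.11 pos [0.5747 0.1678 0.2286]
```

Emit:
carry_out --targets '[[[0,0,0],[0,0,0]],[[0,0,0],[0,0,0]],[[0,0,0],[0,0,0]],[[0,0,0],[0,0,0]],[[0,0,0],[0,0,0]],[[0,0,0],[0,0,0]],[[0,0,0],[0,0,0]],[[0,0,0],[0,0,0]],[[0,0,0],[0,0,0]],[[0,0,0],[0,0,0]],[[0,0,0],[0,0,0]],[[0,0,0],[0,0,0]]]'

```text
time_s: 19.0
tool_pos: [0.5747, 0.1678, 0.2286]
tool_rot: [-90.0, -0.0, 101.6]
force: [-0.3, -0.4, -5.2]
grip_width: 0.0174
```

```bash
python3 st.py
```

```text
t 19.00 sc 557 meas -0.4 pred -0.5 est y -0.4 v 0 b -0.11deg a -0.00 -> a 0.11 TURN 0.11 pos [0.5747 0.1678 0.2286]
```

Emit:
carry_out --targets '[[[0,0,0],[0,0,0]],[[0,0,0],[0,0,0]],[[0,0,0],[0,0,0]],[[0,0,0],[0,0,0]],[[0,0,0],[0,0,0]],[[0,0,0],[0,0,0]],[[0,0,0],[0,0,0]],[[0,0,0],[0,0,0]],[[0,0,0],[0,0,0]],[[0,0,0],[0,0,0]],[[0,0,0],[0,0,0]],[[0,0,0],[0,0,0]]]'

```text
time_s: 20.25
tool_pos: [0.5747, 0.1678, 0.2286]
tool_rot: [-90.0, -0.0, 101.6]
force: [-0.8, 0.0, -6.6]
grip_width: 0.0173
```

```bash
python3 st.py
python3 - <<'E'
from h import *
im=env.read_camera('side');crop(im,0,200,80,180,150,4.4,'side_7')
E
```

```text
t 20.25 sc 556 meas -0.5 pred -0.4 est y -0.5 v -0 b -0.11deg a -0.00 -> a 0.11 TURN 0.11 pos [0.5747 0.1678 0.2286]
```

View pics/side_7.png

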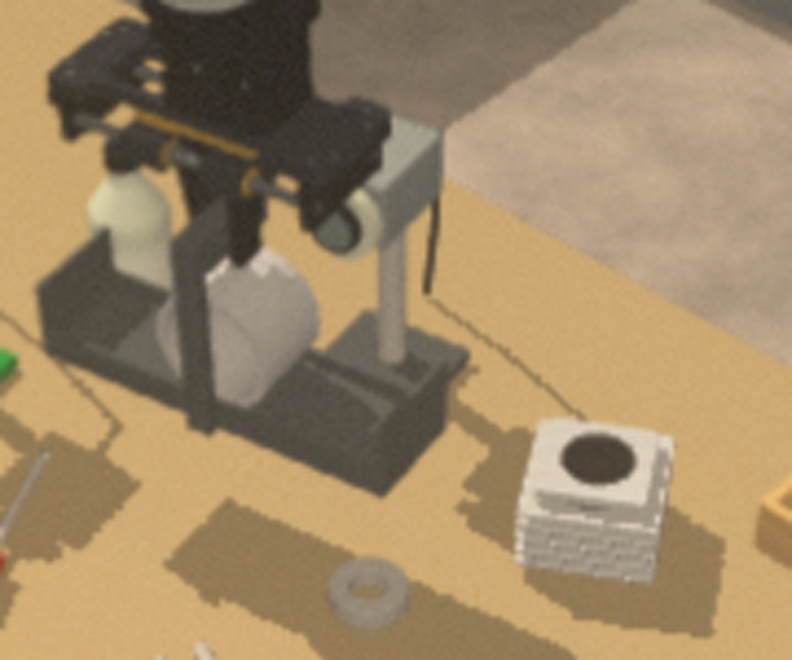

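```bash
python3 -c "
from cell import env
print(env.sign_off());print(env.get_obs()['time_s'])"
```

```text
the job is handed in; nothing more can be done
None
the job is handed in; nothing more can be done
```

The liner is balanced still on the crown at the grey camera's viewing point, with the tray in the gripper and clear of everything. I handed the job in at about 20.3 s; no verdict was reported.

- **Carry:** I gripped the tray by its handle bar at 60 N, lifted it level and carried it smoothly to the grey camera. I left the green and purple cameras alone.
- **Balancing:** I tilted the tray by at most 7.0° and corrected from side-camera pictures every 0.15 to 0.25 s. The liner rolled from the -y wall to the middle at no more than about 53 mm/s, without touching the other wall.
- **Last checks:** From 14.05 to 20.25 s the liner stayed within 0.2 mm, about 0.5 mm from the middle of the crown. The tray was level to about 0.1°, at yaw 11.6°, with its underside at a computed 116 mm. The last picture showed the liner on the crown with nothing touching the tray.
- **Disagreement:** My four fits of the camera's position put the viewing point at x 0.577 to 0.580 m and y 0.167 to 0.171 m, with yaw 11.1 to 11.9°. By the measured tool pose the liner's centre was at about (0.578, 0.168, 0.170). I left it there, so it is within about 3.5 mm and 0.5° of every fit.
- **Script error:** One script stopped with "time passes only in moves, steps and waits" after many calibration reads. I then stored the calibration in a file, and nothing moved.

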